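# Pulse a spice grinder: seat the bayonet lid, twist half-way, hold before the lock click

### The arm

A 6-joint arm with a two-finger parallel gripper is mounted at the origin on the work surface. World frame = base frame: x ahead of the robot, y to its left, z up, the work surface at z = 0. Lengths are in mm, angles in rad, forces in N, time in s.
With the tool pointing down it reaches from about 350 to 975 mm from the base axis. Payload 7.1 kg.
Tool frame: the origin (TCP) lies midway between the tips of the shut fingers; the grasp point (between the pads) lies 19 mm behind it (ctrl.grip_point_offset is the distance from the TCP to the grasp point, in mm); z points along the fingers, y is the line along which they close (so a half turn about z gives the same grasp; the last joint's range is limited). The gripper opens to 88 mm and grips with 3 to 60 N. Pads are 20 mm wide; open, the fingers measure 115 mm over their backs; the gripper's body (75 mm by 178 mm) begins 61 mm behind the grasp point.
Start: joints at [-1.329, 0.423, 1.63, -0, 1.089, -0.019], TCP at [161.177, -603.843, 222.675] pointing down, gripper open.
Joint ranges: [-3, 3], [-0.9, 2.11], [0.09, 2.58], [-1.31, 4.45], [0.11, 2.69], [-2.54, 2.54]. Speed limits (rad/s): [2.39, 2.39, 3.01, 3.14, 3.14, 3.14].

### API

Orientations are given as a rotation vector (axis times angle).
In Python, from workcell import get_obs, optics, close_job, spotter, ctrl gives the robot as it stands. The module is installed in compiled form; this text tells all that it offers.
- The arm moves only by the tool move_arm, never from a script. Its argument "rows" is a list of rows, each a list of 5 numbers: the shift along the tool's x, y, z in cm, then the turn about the tool's z in degrees, then the opening in per cent of the stroke, from 0 (shut) to 100 (fully open). A call has 1 to 10 rows; each row shifts and turns the commanded pose from where the row before left it, along the tool's axes as they then stand; what a row does not reach is not made up. A row lasts 1/8 s, in which the tool goes at most 62.5 mm and 10.7 degrees, less where a joint would pass 70% of its speed; a pose out of reach is approached as far as the arm can. A call with a gripper value outside its range is refused whole. The fingers move at their own pace and stop on an object; the grip force is fixed at half the most. Time passes only in rows, so rows that do not move let the fingers close. It gives the time, the measured TCP pose, the force, the opening and the grip force at its end, in the units of the state.
- get_obs(): the state, without advancing time (a new reading comes with each control period).
- optics.get_image(name): name is "scene" or "side" or "wrist"; returns the picture (384x512x3 uint8, blue, green, red); there is no depth.
- optics.calibration(name): a dict with "camera_matrix" (3x3 intrinsics, pixels), "xyz" and "orientation" of the camera in the world. Camera axes: x right, y down, z forward; pixel columns grow to the right and rows downward; lengths in mm; the calibration is good to about 2 mm. A picture is of the moment at which its call begins: read the wrist's pose just before it. calibration takes no time and is no camera call; for the wrist camera it gives the pose at the moment of the call.
- close_job(): hands the job in; it is judged then, once.
Trained networks look in the newest picture that a camera, given by its name, has taken for a name from the list of things; names that differ only in an ending like _2 or _b are one class to them, and where a whole thing is asked for, a point or a joint stands for the part that bears it (a point fixed in the world has none). Each returns a list of dicts, best first, with "conf" (0 to 1); they miss things now and then, are a little off and sometimes report something else, mostly with a low value. They report only what shows in the picture. A call takes as long as a camera call. They do not tell look-alikes from the thing itself.
- spotter.find_in(camera, label): "point" ([column, row] in pixels, amid what is visible of it).
- spotter.regions_of(camera, label): "region" (384x512 bool, what is visible of it) and "point" ([column, row] in pixels, amid what is visible of it).
The state is a dict: "t": time; "qpos": joint angles; "qvel": joint speeds; "joint_torque": joint torques, N m; "ee_pos": TCP position; "orientation": TCP orientation; "ft_force": force on the tool from outside, world axes, zero at the start; "moment": the same for the moment, N m; "width": finger opening in mm; "grasp_force": force on a finger pad.
Only numpy, scipy, OpenCV 4.12 (cv2) and the standard library are available. Lean on these libraries where they do the work, as an engineer would, in place of code of your own. Each camera call takes 0.05 s, during which the arm holds its last target. There are 200 camera calls.

### The job

Give the spice grinder on the counter a pulse: lift its lid off the aluminium shelf, set it fully down into the grinder's mouth with the two lugs through the two slots, then twist it clockwise (seen from above) against the spring to the single half-way rib. Do not go on into the lock click at the double rib, and leave the mug, jar and soap dish where they stand. Finish still gripping the lid and holding it steady at the half-way rib; do not let go.

Things in the scene. Friction and masses are not known exactly. Their poses are not given: they have to be found in the camera images.
- grinder: Electric spice grinder fixed upright on the counter; stands and is turned differently each time. White round motor body 116 mm across at the foot, steel bowl with a blade, grey collar 106 mm across, its top 128 mm above the counter. Origin: centre of the underside; z up on the axis of the mouth, x through the two lug slots. Mouth 81 mm across inside the collar's lip.
- seat (a point): On the mouth's axis at the flat floor ring where the lid's foot comes to rest, 108 mm above the counter, 20 mm below the collar's top; axes as the grinder's. The lip (8.5 mm thick) overhangs a channel 11.5 mm high, 95 mm across, in which the lugs turn.
- slot (a point): Top of the lip in the middle of one of the two opposite lug slots, 44 mm from the axis on the grinder's +x (the other on -x). Slots are 21 mm wide, 47 mm out from the axis. Half-turn symmetry: either lug fits either slot.
- half_rib (a point): The single white raised rib on the collar's top, 30 degrees (0.52 rad) clockwise from the slot's middle, seen from above: half-way, pulse. A double rib at 60 degrees is the lock, where sprung balls snap into the lugs with a click. The same ribs repeat on the opposite side. With the lid half-way, its grip points along these two single ribs.
- run_switch (a joint): Hidden spring ring in the collar pushed by the lugs, rad, 0 at rest, grows clockwise. A seated lid turned from the slots' middle moves about 0.08 rad freely, then turns it: joint = lid angle - 0.08, about 0.44 half-way, 0.97 at the lock click; the lock balls resist from about 0.72. Spring 0.09 Nm at rest, 0.16 Nm half-way; it turns a loose lid back.
- lid_mid (a point): Middle of the loose lid, on its axis, 34 mm above its foot (68 mm tall, 50-100 g). z up, x along its two lugs and its grip. Stands upright on the shelf. Grey plug 77 mm across, 26 mm tall; at the foot two opposite lugs 16 mm wide, 8 mm high, reaching 45 mm from the axis on +x and -x; domed shoulder to 35 mm above the foot. Seated, this point is 142 mm above the counter.
- lid_grip (a point): Middle of the lid's black turning grip, on the lid's axis, 53 mm above the foot: an upright bar 60 mm long (lid x, in line with the lugs), 18 mm thick (lid y), its flat sides free from 36 to 68 mm above the foot. Axes as the lid's.
- shelf: Narrow aluminium shelf 140 mm deep (x), 700 mm long (y) over the basin; origin: centre of its top face, 100 mm above the counter. A hairbrush stands in a spring clip 325 mm to the right (-y) of the centre, 150 mm tall; a ladle hangs at the front lip there. The parapet behind is 127 mm high and begins 72 mm beyond the shelf's centre line.
- mug: Teal mug, 78 mm across without its handle, 88 mm tall, at the left (+y) end of the shelf; origin: centre of its foot. Not to be disturbed.
- jar: Small glass jar with steel cap, 58 mm across, 85 mm tall, on the shelf; origin: centre of its foot. Not to be disturbed.
- soap_dish: Steel soap dish with clip-on lid, 114 x 76 mm, 34 mm tall, on the shelf; origin: centre of its foot. Not to be disturbed.
Not all that is in view belongs to the job. Leave any yellow look-alike of the part that bears lid_mid alone.

How it is judged (in metres and radians):
On the way:
1. the lid sits fully down in the mouth, its lugs through the slots, before the switch is turned (z of lid_mid in the frame of grinder below 0.1455 m and horizontal distance between lid_mid and grinder below 0.005 m and angle between lid_mid's own z axis and vertical below 0.08 rad and value of joint run_switch below 0.15 rad), for 0.1 s.
At the end, for the whole second after the job is handed in: Lid within 3.5 mm of its seat, 5 mm of the axis, tilt < 0.08 rad; turned 0.40-0.65 rad clockwise from the slots (rib at 0.52), switch at 0.30-0.60 rad and still (< 0.1 rad/s); fingers still grip the lid (> 2 N) (z of lid_mid in the frame of grinder below 0.1455 m and horizontal distance between lid_mid and grinder below 0.005 m and angle between lid_mid's own z axis and vertical below 0.08 rad and angle between the x axis of lid_mid and the x axis of grinder, either way round between 0.4 and 0.65 rad and value of joint run_switch between 0.3 and 0.6 rad and velocity of joint run_switch between -0.1 and 0.1 rad/s and contact force between the fingers and lid above 2 N); the arm keeps its last pose, push and grip.
It fails at once if the lid is twisted on into the lock click (value of joint run_switch above 0.9 rad).
It fails at once if the mug is disturbed (distance of mug from where it was at the start of the episode above 0.02 m or angle between mug's own z axis and vertical above 0.3 rad).
It fails at once if the jar is disturbed (distance of jar from where it was at the start of the episode above 0.02 m or angle between jar's own z axis and vertical above 0.3 rad).
It fails at once if the soap dish is disturbed (distance of soap_dish from where it was at the start of the episode above 0.02 m or angle between soap_dish's own z axis and vertical above 0.3 rad).
It also fails if it takes over 51 s, if anything falls off the work surface, if the arm or the gripper's body presses on something with over 40 N, if the wrist force passes 120 N, or if a joint passes its speed limit or range.

## Working session

There is one attempt and no reset: what is moved stays moved. The work goes in short steps, Python scripts to look and compute and a tool call to move; the robot and the scene stay as the last step left them, time stands still between calls to the robot, and variables do not carry over. Pictures are saved under pics/ and viewed, at most 10 in all, crops included, and the job is handed in when it is done.

Besides the shell and the picture viewer there is one more tool, called as name(argument=value, ...), one argument or row to a line, values as JSON. move_arm: Moves the arm, as the interface text tells. Its arguments: {"type":"object","properties":{"rows":{"type":"array","items":{"type":"array","items":{"type":"number"}}}},"required":["rows"]}

```bash
mkdir -p pics
cat > h.py <<'E'
import numpy as np, cv2
from scipy.spatial.transform import Rotation as R
from workcell import get_obs, optics, close_job, spotter, ctrl
def cal(n):
    c=optics.calibration(n); o=np.array(c["orientation"],float)
    Rm=R.from_rotvec(o).as_matrix() if o.size==3 else o
    return np.array(c["camera_matrix"]),np.array(c["xyz"]),Rm
def ray(n,p,c=None):
    K,t,Rm=c or cal(n); d=Rm@np.linalg.inv(K)@[p[0],p[1],1]; return t,d/np.linalg.norm(d)
def onz(n,p,z,c=None):
    t,d=ray(n,p,c); return t+d*(z-t[2])/d[2]
def proj(n,P,c=None):
    K,t,Rm=c or cal(n); q=K@(Rm.T@(np.array(P,float)-t)); return q[:2]/q[2]
E
python3 - <<'E'
from h import *
print(get_obs())
ims=[]
for n in ["scene","side"]:
    im=optics.get_image(n); cv2.imwrite(f"pics/{n}0.png",im)
    print(n,cal(n))
    for l in ["grinder","lid_mid","lid_grip","mug","jar","soap_dish","half_rib","slot","shelf"]:
        print(l,[(np.round(d["point"]),round(d["conf"],2)) for d in spotter.find_in(n,l)][:4])
E
```

```text
{'t': 0.0, 'qpos': array([-1.32902343e+00,  4.23829299e-01,  1.63067951e+00,  2.21414227e-06,
        1.08860664e+00, -1.89987087e-02]), 'qvel': array([-0.00239928,  0.00163475, -0.00020284, -0.00057922, -0.00261575,
       -0.00116289]), 'joint_torque': array([ 3.74035744e-04, -5.44615102e+01, -2.73671508e+01,  6.43890048e-02,
        2.26921850e-02, -1.01258158e-04]), 'ee_pos': array([ 161.03482485, -603.32433356,  221.9130286 ]), 'orientation': array([-3.11342567e+00, -4.08261047e-01,  2.62700561e-04]), 'ft_force': array([-0.89449566,  0.03620275,  0.24542148]), 'moment': array([ 0.00966452,  0.0201597 , -0.05258154]), 'grasp_force': 0.0, 'width': 87.91006687517452}
scene (array([[356.94549804,   0.        , 250.44512754],
       [  0.        , 356.94549804, 194.02490369],
       [  0.        ,   0.        ,   1.        ]]), array([971.91200793, -82.38913543, 932.60709549]), array([[ 0.13622611,  0.86582121, -0.48145205],
       [ 0.99063236, -0.11439895,  0.07456808],
       [ 0.00948502, -0.4871001 , -0.87329464]]))
grinder [(array([379., 190.]), 0.68)]
lid_mid [(array([231., 21
[... 404 characters left out ...]
45244],
       [  0.        , 458.12352657, 189.05672218],
       [  0.        ,   0.        ,   1.        ]]), array([-126.89633431,  612.25359786,  638.66733693]), array([[-0.70886629, -0.36421918,  0.60403061],
       [-0.70531713,  0.37334315, -0.60261317],
       [-0.00602742, -0.8532053 , -0.5215404 ]]))
grinder [(array([109., 274.]), 0.66)]
lid_mid [(array([239., 255.]), 0.8)]
lid_grip [(array([252., 162.]), 0.78), (array([240., 254.]), 0.66)]
mug [(array([201., 173.]), 0.85), (array([111., 270.]), 0.5)]
jar [(array([296., 132.]), 0.69)]
soap_dish [(array([324., 123.]), 0.56)]
half_rib [(array([108., 272.]), 0.81)]
slot [(array([109., 270.]), 0.56)]
shelf [(array([282., 157.]), 0.92)]
```

View pics/scene0.png

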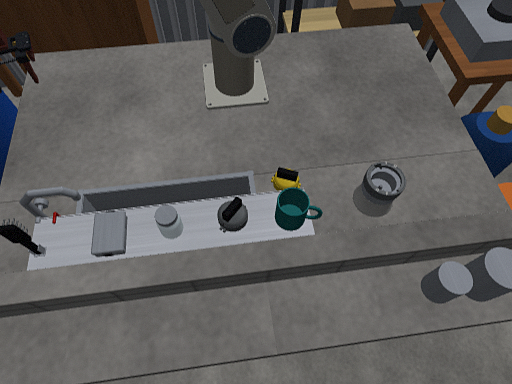

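View pics/side0.png

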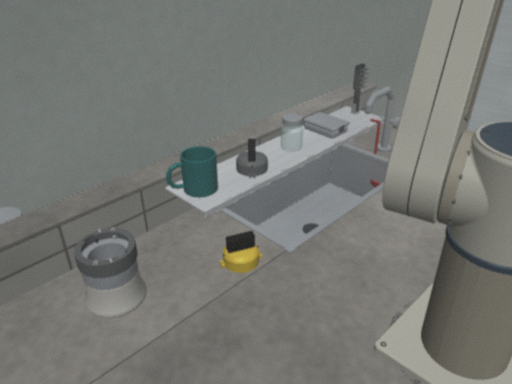

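Candidates for the lid are the grey plug with the black grip on the shelf, at scene (232,213) and side (252,160), and the yellow look-alike on the counter, at scene (287,178) and side (240,252). I choose the grey one. The grinder is at scene (384,182) and the mug is next to the lid on its left.

Run:
```python
from h import *
ims=optics.get_image("scene")
a=cv2.resize(ims[185:240,195:265],None,fx=6,fy=6,interpolation=3); b=cv2.resize(ims[150:215,350:420],None,fx=5.3,fy=5.3,interpolation=3)
h=330; out=np.hstack([cv2.resize(a,(420,h)),cv2.resize(b,(355,h))]); cv2.imwrite("pics/crop.png",out)
c=cal("scene")
print("lid grip z153",onz("scene",(235,207),153+0), "foot",onz("scene",(232,217),115), "grip+shelf", onz("scene",(234,206),168))
print("grinder collar",onz("scene",(384,180),128))
def tri(p,q):
    t1,d1=ray("scene",p);t2,d2=ray("side",q)
    s=np.linalg.lstsq(np.c_[d1,-d2],t2-t1,rcond=None)[0]; return t1+d1*s[0],t2+d2*s[1]
print("griptop",tri((233,209),(252,150)))
print("collar",tri((384,180),(107,249)))
print("jar",tri((169,224),(293,132)),"mug",tri((292,210),(200,172)))
for n in("scene","side"):
    for l in("lid_grip","lid_mid","grinder"):
        for d in spotter.regions_of(n,l):
            m=d["region"].astype(np.uint8); M=cv2.moments(m,True); 
            print(n,l,round(d["conf"],2),d["point"],m.sum(),cv2.minAreaRect(np.argwhere(m)[:,::-1].astype(np.float32)))
```

```text
lid grip z153 [573.21575054 -58.29918592 153.        ] foot [580.9995727  -67.92387894 115.        ] grip+shelf [577.88745131 -60.83594575 168.        ]
grinder collar [532.53064217 343.0090469  128.        ]
griptop (array([576.39694494, -63.69558393, 149.78661505]), array([574.0777847 , -66.87638639, 150.88239924]))
collar (array([526.82641578, 348.53173796, 117.55426564]), array([526.08228659, 347.24117868, 117.27829856]))
jar (array([ 590.51328794, -222.06547645,  137.97518456]), array([ 585.70598981, -228.13894345,  141.35010188])) mug (array([594.28998402,  81.07920622, 141.70625345]), array([591.82195695,  77.37893636, 142.11983804]))
scene lid_grip 0.7 [285.2, 180.9] 486 ((284.6226501464844, 178.3207550048828), (22.360342025756836, 27.76613998413086), 79.3803482055664)
scene lid_grip 0.63 [235.9, 212.1] 786 ((232.5, 214.5), (33.0, 29.0), 90.0)
scene lid_grip 0.34 [168.9, 221.0] 700 ((168.8000030517578, 222.10003662109375), (33.98823165893555, 23.702320098876953), 63.43495178222656)
scene lid_mid 0.88 [282.3, 177.1] 503 ((284.55938720703125, 178.59405517578125), (22.1893291473
[... 464 characters left out ...]
ip 0.92 [252.1, 159.9] 801 ((253.73045349121094, 160.8256072998047), (32.24937057495117, 35.854583740234375), 32.905242919921875)
side lid_grip 0.76 [239.9, 252.9] 1336 ((241.0, 251.5), (41.0, 42.0), 90.0)
side lid_grip 0.34 [108.0, 269.9] 4913 ((110.48493957519531, 272.74835205078125), (88.83940124511719, 63.84553909301758), 77.82854461669922)
side lid_mid 0.86 [240.9, 254.3] 1268 ((240.5, 252.0), (40.0, 41.0), 90.0)
side lid_mid 0.69 [251.0, 159.7] 766 ((249.76011657714844, 161.30923461914062), (35.26677703857422, 30.858430862426758), 53.74616622924805)
side grinder 0.93 [108.6, 272.7] 4789 ((110.63262176513672, 273.2030029296875), (87.61122131347656, 63.49690246582031), 76.82744598388672)
```

View pics/crop.png

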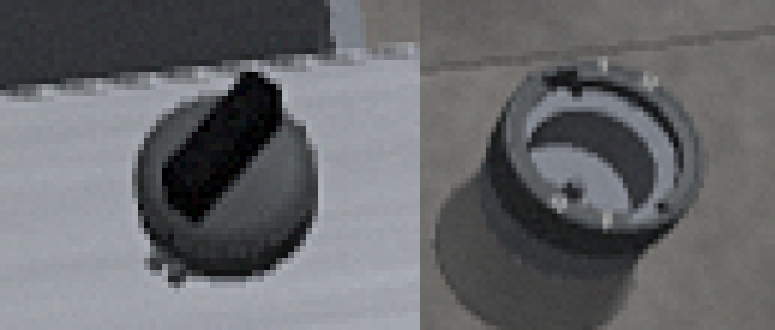

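The left half of the crop shows the grey lid with its black bar. The right half shows the collar with its slots and white ribs. Next I'll get the wrist camera over the lid.

```bash
cat >> h.py <<'E'
def yaw_y(o=None):  # tool y heading in world, deg
    o=o or get_obs(); M=R.from_rotvec(o["orientation"]).as_matrix(); return np.degrees(np.arctan2(M[1,1],M[0,1])),M
def plan(target,ydir=None):
    """tool-axis shift (cm) in present axes, turn about tool z (deg) to bring tool y to heading ydir (mod 180)"""
    o=get_obs(); a,M=yaw_y(o); s=M.T@(np.array(target)-o["ee_pos"])/10
    t=0 if ydir is None else -(((ydir-a)+90)%180-90)
    return np.round(s,2),round(t,1)
E
python3 - <<'E'
from h import *
o=get_obs(); a,M=yaw_y(o); print(M.round(3),a)
K,t,Rm=cal("wrist"); print("cam in tool",M.T@(t-o["ee_pos"]),(M.T@Rm).round(3),K)
print(plan([577,-64,330])); print(ctrl.grip_point_offset)
# grip direction in scene crop: ends px
p1=onz("scene",(195+190/6,185+190/6),168);p2=onz("scene",(195+262/6,185+90/6),168)
print(p1,p2,np.degrees(np.arctan2(*(p2-p1)[1::-1])))
E
```

```text
[[ 0.966  0.258  0.   ]
 [ 0.258 -0.966 -0.   ]
 [-0.     0.    -1.   ]] -75.05835929987194
cam in tool [  66.76009862    0.54553264 -160.83387769] [[-0.    -0.969 -0.246]
 [ 1.    -0.     0.   ]
 [-0.    -0.246  0.969]] [[296.87620569   0.         255.70627743]
 [  0.         296.87620569 192.59505933]
 [  0.           0.           1.        ]]
(array([ 54.1 , -41.44, -10.73]), 0)
18.700000000000003
[603.81002768 -81.27447902 168.        ] [563.09744496 -47.73466267 168.        ] 140.51764027510927
```

move_arm(
  rows=[
    [0,0,-5,0,100],
    [0,0,-5.7,0,100],
    [3.9,-3,0,0,100],
    [3.9,-3,0,0,100],
    [3.9,-3,0,0,100],
    [3.9,-3,0,0,100],
    [3.9,-3,0,0,100],
    [3.9,-3,0,0,100],
    [3.9,-3,0,0,100],
    [3.9,-3,0,0,100],
  ],
)

```text
t: 2.6
ee_pos: [401.5, -290.2, 329.9]
orientation: [3.114, 0.408, 0.001]
ft_force: [0.5, -0.4, 0.1]
width: 88.0
grasp_force: 0.0
```

move_arm(
  rows=[
    [3.9,-3,0,0,100],
    [3.9,-3,0,0,100],
    [3.9,-3,0,0,100],
    [3.9,-3,0,0,100],
    [3.9,-3,0,0,100],
    [3.4,-2.4,0,0,100],
    [0,0,0,-10,100],
    [0,0,0,-10,100],
    [0,0,0,-10,100],
    [0,0,0,-10,100],
  ],
)

```text
t: 3.85
ee_pos: [577.1, -64.3, 329.7]
orientation: [-2.783, -1.457, 0.0]
ft_force: [-0.3, -0.2, -0.9]
width: 87.6
grasp_force: 0.0
```

move_arm(
  rows=[
    [0,0,0,-10,100],
    [0,0,0,-10,100],
    [0,0,0,-10,100],
    [0,0,0,-10,100],
    [0,0,0,-10,100],
    [0,0,0,-10,100],
    [0,0,0,-10,100],
    [0,0,0,-10,100],
    [0,0,0,-5,100],
    [0,0,0,0,100],
  ],
)

```text
t: 5.1
ee_pos: [577.1, -64.3, 329.7]
orientation: [-1.077, -2.951, 0.0]
ft_force: [1.2, -0.1, 0.5]
width: 87.7
grasp_force: 0.0
```

```bash
cat >> h.py <<'E'
def griprect(m):
    return None
E
python3 - <<'E'
from h import *
o=get_obs(); print(o["t"],o["ee_pos"],yaw_y(o)[0],o["qpos"],o["width"])
c=cal("wrist"); im=optics.get_image("wrist"); cv2.imwrite("pics/w1.png",im)
for l in("lid_grip","lid_mid"):
    for d in spotter.find_in("wrist",l): print(l,d["conf"],d["point"],onz("wrist",d["point"],153,c))
E
```

```text
5.1 [577.07338166 -64.3470121  329.66843687] 49.89358720326892 [-1.31536580e-01  2.52529841e-01  1.62051972e+00 -1.21474424e-05
  1.26858850e+00 -1.00234034e+00] 87.70713200018007
lid_grip 0.79 [249.7, 175.0] [570.93141597 -69.05407407 153.        ]
lid_grip 0.61 [282.1, 9.7] [462.34905369  66.56966542 153.        ]
lid_mid 0.92 [251.5, 170.3] [568.07975273 -63.90449243 153.        ]
lid_mid 0.65 [279.8, 15.2] [464.73079434  61.64127581 153.        ]
```

View pics/w1.png

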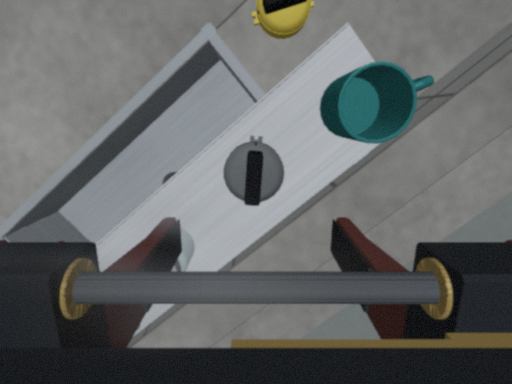

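The wrist view shows the lid at (254,172). Its black bar runs from about (255,152) to (253,205), nearly vertical in the picture, and a lug shows at (257,140). I'll measure the bar precisely.

```bash
cat >> h.py <<'E'
def bar(im,c,roi,ztop,thr=32):
    """black bar's top face: back-project dark pixels in roi to ztop, fit rectangle"""
    x0,y0,x1,y1=roi; g=im.max(2)[y0:y1,x0:x1]<thr
    n,lab,st,_=cv2.connectedComponentsWithStats(g.astype(np.uint8)); k=1+st[1:,4].argmax()
    p=np.argwhere(lab==k)[:,::-1]+[x0,y0]
    W=np.array([onz("",q,ztop,c)[:2] for q in p],np.float32)
    return cv2.minAreaRect(W),cv2.boxPoints(cv2.minAreaRect(W)),p.min(0),p.max(0)
E
python3 - <<'E'
from h import *
c=cal("wrist"); im=optics.get_image("wrist")
print(im[178,215:290:3].max(1))
for th in (25,32,40): print(bar(im,c,(225,138,285,212),168,th))
# shoulder circle edge: lugs axis + disc centre
x=np.array([(226,172),(283,172)]); print([onz("",q,130,c) for q in x])
E
```

```text
[179 184 180 114  85  97 100 101  98 101  72  25  28  30  22  30  99  98
  99 100  97  93  81 166 180]
(((576.1611938476562, -68.99165344238281), (10.204981803894043, 19.67546272277832), 67.97127532958984), array([[565.1278  , -70.03179 ],
       [583.36694 , -77.41149 ],
       [587.1946  , -67.951515],
       [568.95544 , -60.571815]], dtype=float32), array([248, 172]), array([259, 189]))
(((573.9904174804688, -65.94310760498047), (14.814615249633789, 57.754608154296875), 45.87652587890625), array([[548.10406 , -51.1558  ],
       [589.5627  , -91.36495 ],
       [599.8768  , -80.730415],
       [558.41815 , -40.521263]], dtype=float32), array([246, 152]), array([261, 203]))
(((573.7444458007812, -66.05036163330078), (16.116165161132812, 58.83737564086914), 46.30835723876953), array([[546.9064  , -51.555153],
       [589.4498  , -92.198654],
       [600.5825  , -80.54557 ],
       [558.03906 , -39.90207 ]], dtype=float32), array([245, 151]), array([261, 203]))
[array([552.32490918, -92.13406715, 130.        ]), array([597.59062248, -38.49904362, 130.        ])]
```

Run:
```python
from h import *
print(plan([574,-66,230],46.3),plan([574,-66,139],46.3))
```

```text
(array([ 0.13, -0.33,  9.97]), np.float64(3.6)) (array([ 0.13, -0.33, 19.07]), np.float64(3.6))
```

move_arm(
  rows=[
    [0.13,-0.33,0,0,100],
    [0,0,2.5,3.6,100],
    [0,0,2.5,0,100],
    [0,0,2.5,0,100],
    [0,0,2.5,0,100],
    [0,0,0,0,100],
  ],
)

```text
t: 6.05
ee_pos: [572.6, -66.0, 228.0]
orientation: [-1.167, -2.913, 0.002]
ft_force: [0.1, -0.9, -0.2]
width: 87.6
grasp_force: 0.0
```

Run:
```python
from h import *
o=get_obs(); print(o["ee_pos"],yaw_y(o)[0])
c=cal("wrist"); im=optics.get_image("wrist"); cv2.imwrite("pics/w2.png",im)
print([proj("",(574,-66,z),c) for z in(168,126)])
for th in (32,40,48): print(bar(im,c,(225,120,290,250),168,th))
```

```text
[572.60234285 -65.95433119 228.00355564] 46.32030929730312
[array([257.76541688, 206.96266585]), array([257.59798763, 193.64661215])]
(((564.8656616210938, -57.03419494628906), (15.488186836242676, 37.0744743347168), 46.325836181640625), array([[546.11035 , -49.834324],
       [572.92554 , -75.43634 ],
       [583.621   , -64.23407 ],
       [556.8058  , -38.63205 ]], dtype=float32), array([248, 167]), array([268, 214]))
(((573.3426513671875, -65.20001983642578), (15.633960723876953, 60.71234130859375), 46.87375259399414), array([[545.84344, -50.15351],
       [590.15436, -91.65696],
       [600.84186, -80.24653],
       [556.53094, -38.74308]], dtype=float32), array([248, 167]), array([268, 242]))
(((573.5458374023438, -65.00430297851562), (15.976551055908203, 60.70487976074219), 45.93614959716797), array([[546.1801  , -49.635506],
       [589.8005  , -91.853294],
       [600.91156 , -80.3731  ],
       [557.2912  , -38.15531 ]], dtype=float32), array([248, 167]), array([269, 242]))
```

View pics/w2.png

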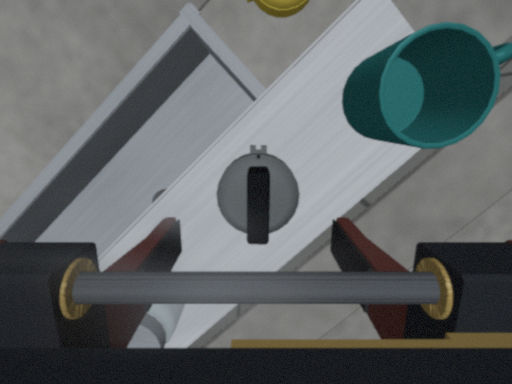

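The closer view shows the bar from (258,167) to (258,242), centred between the jaws and square to them. Both side neighbours are clear, so I'll go down and grip.

move_arm(
  rows=[
    [0,0.1,2,0,100],
    [0,0,2,0,100],
    [0,0,2,0,100],
    [0,0,1.6,0,100],
    [0,0,1.2,0,100],
    [0,0,0,0,100],
  ],
)

```text
t: 6.85
ee_pos: [574.4, -65.3, 141.2]
orientation: [-1.168, -2.915, 0.0]
ft_force: [-0.8, 1.0, 0.0]
width: 88.0
grasp_force: 0.0
```

move_arm(
  rows=[
    [0,0,0,0,0],
    [0,0,0,0,0],
    [0,0,0,0,0],
    [0,0,0,0,0],
    [0,0,0,0,0],
    [0,0,0,0,0],
    [0,0,0,0,0],
  ],
)

```text
t: 7.72
ee_pos: [574.7, -65.3, 141.6]
orientation: [-1.168, -2.916, 0.0]
ft_force: [0.4, 0.4, -0.0]
width: 21.0
grasp_force: 0.0
```

move_arm(
  rows=[
    [0,0,0,0,0],
    [0,0,0,0,0],
    [0,0,-1.5,0,0],
    [0,0,-2.5,0,0],
    [0,0,-4,0,0],
    [0,0,-4,0,0],
    [0,0,-4,0,0],
    [0,0,0,0,0],
  ],
)

```text
t: 8.72
ee_pos: [576.6, -65.6, 306.3]
orientation: [1.165, 2.909, 0.003]
ft_force: [0.1, -0.0, -0.9]
width: 18.4
grasp_force: 30.0
```

Run:
```python
from h import *
o=get_obs(); print(o["ee_pos"],yaw_y(o)[0],o["grasp_force"],o["width"],o["ft_force"],o["moment"])
im=optics.get_image("wrist"); s=optics.get_image("side")
print(spotter.find_in("wrist","lid_mid"))
cv2.imwrite("pics/ws3.png",np.hstack([cv2.resize(im[120:320,160:360],(400,400)),cv2.resize(s[60:220,180:340],(400,400))]))
```

```text
[576.60482195 -65.55024507 306.26366904] 46.34219698150159 29.985091388225555 18.42924019971515 [ 0.1499187  -0.0407612  -0.93754705] [ 0.03427275 -0.12957293 -0.04281862]
[{'point': [271.7, 12.3], 'conf': 0.73}, {'point': [253.0, 210.2], 'conf': 0.68}]
```

View pics/ws3.png

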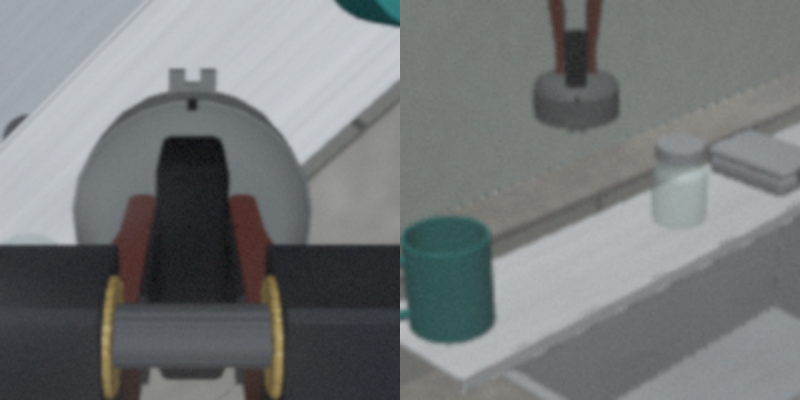

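The lid is held upright at 30 N. Its front lug shows at wrist pixel (256,157), and nothing else has moved. Next I'll go to a standoff where the wrist camera sees the grinder in front of the lid.

move_arm(
  rows=[
    [2.24,3.12,0,0,0],
    [2.24,3.12,0,0,0],
    [2.24,3.12,0,0,0],
    [2.24,3.12,0,0,0],
    [2.24,3.12,0,0,0],
    [2.24,3.12,0,0,0],
    [2.24,3.12,0,0,0],
    [2.24,3.12,0,0,0],
    [2.24,3.12,0,0,0],
    [2.24,3.12,0,0,0],
  ],
)

```text
t: 10.12
ee_pos: [627.3, 315.9, 299.4]
orientation: [-1.167, -2.914, 0.004]
ft_force: [0.7, 0.5, -0.6]
width: 17.9
grasp_force: 30.0
```

move_arm(
  rows=[
    [2.24,3.12,0,0,0],
    [2.24,3.12,0,0,0],
    [0,0,0,-9.5,0],
    [0,0,0,-9.5,0],
    [0,0,0,-9.5,0],
    [0,0,0,-9.5,0],
    [0,0,0,-9.5,0],
    [0,0,0,-9.5,0],
    [0,0,0,-9.0,0],
    [0,0,0,0,0],
  ],
)

```text
t: 11.38
ee_pos: [638.0, 390.8, 299.6]
orientation: [0.606, -3.079, 0.002]
ft_force: [0.6, 0.6, -0.4]
width: 17.9
grasp_force: 30.0
```

Run:
```python
from h import *
o=get_obs(); print(o["ee_pos"],yaw_y(o)[0],o["qpos"],o["width"])
c=cal("wrist"); im=optics.get_image("wrist"); cv2.imwrite("pics/w4.png",im)
print(spotter.find_in("wrist","grinder"),spotter.find_in("wrist","slot"),spotter.find_in("wrist","half_rib"))
print(proj("",(530,345,128),c))
# lug tip in tool frame
K,t,Rm=c; M=yaw_y(o)[1]
for row in(153.5,154.5,155.5):
    tt,d=ray("",(256.2,row),c); tt=M.T@(tt-o["ee_pos"]); d=M.T@d; print([tt+d*(z-tt[2])/d[2] for z in(33.6,41.6)])
```

```text
[638.04594269 390.76189086 299.55301168] 112.26469913834003 [ 5.33606992e-01  5.48676504e-01  1.24694302e+00  1.03316980e-06
  1.34922673e+00 -1.42578112e+00] 17.873873657237397
[{'point': [261.8, 67.9], 'conf': 0.89}] [{'point': [263.0, 65.0], 'conf': 0.63}] [{'point': [261.2, 66.7], 'conf': 0.76}]
[255.10175434  68.2937778 ]
[array([44.08689554, -0.350199  , 33.6       ]), array([43.1474726, -0.3407648, 41.6      ])]
[array([43.43359877, -0.35022032, 33.6       ]), array([42.46730052, -0.34078699, 41.6       ])]
[array([42.77922252, -0.35024167, 33.6       ]), array([41.78600455, -0.34080922, 41.6       ])]
```

View pics/w4.png

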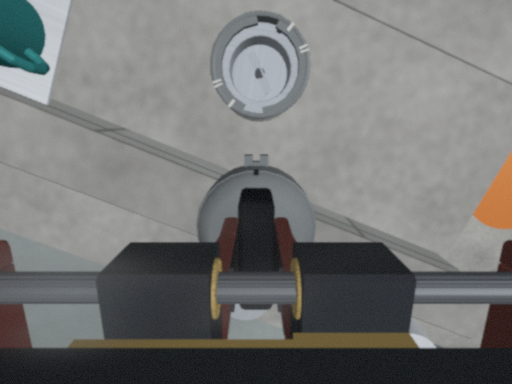

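The view shows the collar at (261,66). The slots are the dark gaps near (270,20) and the opposite point, with single ribs at (292,28) and (233,104) and double ribs at (304,48) and (216,84). I'll rectify the collar plane and measure it.

```bash
cat >> h.py <<'E'
def rect(im,c,cen,z,half=70,s=4):
    n=int(2*half*s); u=(np.arange(n)+.5)/s-half
    X,Y=np.meshgrid(cen[0]+u,cen[1]-u)   # col -> +x, row -> -y (seen from above)
    K,t,Rm=c; P=np.stack([X-t[0],Y-t[1],np.full_like(X,z-t[2])],-1)@Rm; q=P@K.T
    return cv2.remap(im,(q[...,0]/q[...,2]).astype(np.float32),(q[...,1]/q[...,2]).astype(np.float32),cv2.INTER_CUBIC)
E
python3 - <<'E'
from h import *
o=get_obs(); c=cal("wrist"); im=cv2.imread("pics/w4.png")
a=rect(im,c,(530,345),128,70,3)
b=cv2.resize(im[145:245,195:320],None,fx=3,fy=3,interpolation=2)
cv2.imwrite("pics/rect.png",np.hstack([a,cv2.copyMakeBorder(b,0,a.shape[0]-b.shape[0],0,0,0)]))
E
```

```text
(no output)
```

View pics/rect.png

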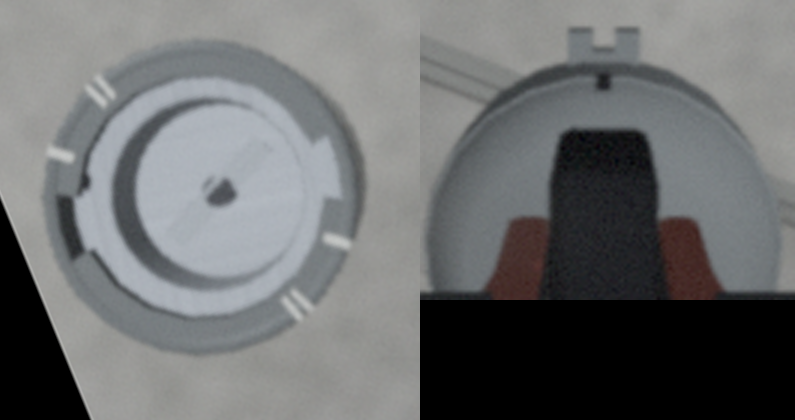

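Run:
```python
from h import *
o=get_obs(); c=cal("wrist"); M=yaw_y(o)[1]
def tx(row,z,col=256.3):
    t,d=ray("",(col,row),c); t=M.T@(t-o["ee_pos"]); d=M.T@d; return t+d*(z-t[2])/d[2]
print("lug bottom tip",tx(154,41.6)[0]-45,"bar end foot",tx(188.3,5.6)[0]-30,"bar end top",tx(203,-26.4)[0]-30)
im=cv2.imread("pics/w4.png"); print(im[180:225,256].max(1)); print(im[145:185,256-9].max(1))
# shoulder side edges -> y centre
r=im[215,185:330].max(1).astype(int); print(r)
print(plan([526.3,348.7,230],102.5), "z/heading",o["ee_pos"],yaw_y(o)[0])
```

```text
lug bottom tip -2.196883191548416 bar end foot -2.64696363736806 bar end top -2.161245663206529
[122 124 124 123 126 125 123 103  63  32  22  21  21  15  18  25  22  25
  20  23  28  26  20  35  36  36  41  39  34  40  35  37  33  39  38  38
  35  39  30  37  40  31  38  40  43]
[153 150 152 154 155 155 156 154 145 110 105 118 126 126 125 125 125 124
 124 122 117  92  73  70  77  96 112 108 101 106 106 111 114 117 117 118
 120 120 121 123]
[142 143 140 143 143 144 145 144 140 141 142 137 123 111  99  93  95  96
  97 103 103 106 107 107 110 111 113 118 118 120 119 120 120 119 120 121
 119 120 121 119 122 118 121 122 122 120 121 118 122 121 121 118 102  68
  44  34  35  38  39  41  46  41  39  39  48  37  39  38  39  37  42  38
  37  38  36  39  38  39  38  37  37  37  36  39  34  39  37  33  47  96
 120 127 130 131 128 130 131 131 128 131 132 130 132 129 131 129 133 134
 131 131 133 130 133 130 130 133 130 129 131 130 128 129 127 129 125 123
 119 119 123 120 120 120 122 119 120 119 115 113 111 112 118 121 125 127
 129]
(array([11.98,  0.33,  7.11]), np.float64(9.7)) z/heading [638.49820168 391.01051631 300.95163445] 112.21881649907318
```

move_arm(
  rows=[
    [3,0.1,0,0,0],
    [3,0.1,0,0,0],
    [3,0.1,0,0,0],
    [3.2,0.05,0,0,0],
    [0,0,2.5,9.7,0],
    [0,0,2.5,0,0],
    [0,0,2.5,0,0],
    [0,0,1.8,0,0],
    [0,0,0,0,0],
    [0,0,0,0,0],
  ],
)

```text
t: 12.82
ee_pos: [525.1, 348.3, 209.5]
orientation: [-0.345, 3.121, 0.001]
ft_force: [-0.7, 0.5, -0.6]
width: 17.5
grasp_force: 30.0
```

Run:
```python
from h import *
im=optics.get_image("wrist"); cv2.imwrite("pics/w5.png",im)
T=[];E=[]
for i in range(5):
    o=get_obs(); c=cal("wrist"); M=yaw_y(o)[1]; T.append(M.T@(c[1]-o["ee_pos"])); E.append(np.r_[o["ee_pos"],yaw_y(o)[0]]); optics.get_image("wrist")
print(np.round(T,2),np.round(E,2)); 
cv2.imwrite("pics/w5c.png",cv2.resize(im[90:260,160:352],None,fx=4,fy=3.5,interpolation=2)[:595])
```

```text
[[  66.84   -0.57 -160.85]
 [  66.83   -0.58 -160.85]
 [  66.82   -0.57 -160.87]
 [  66.81   -0.57 -160.86]
 [  66.84   -0.58 -160.86]] [[525.18 348.39 209.78 102.62]
 [525.16 348.4  209.84 102.63]
 [525.07 348.33 209.76 102.64]
 [524.96 348.26 209.63 102.64]
 [524.88 348.21 209.47 102.64]]
```

View pics/w5c.png

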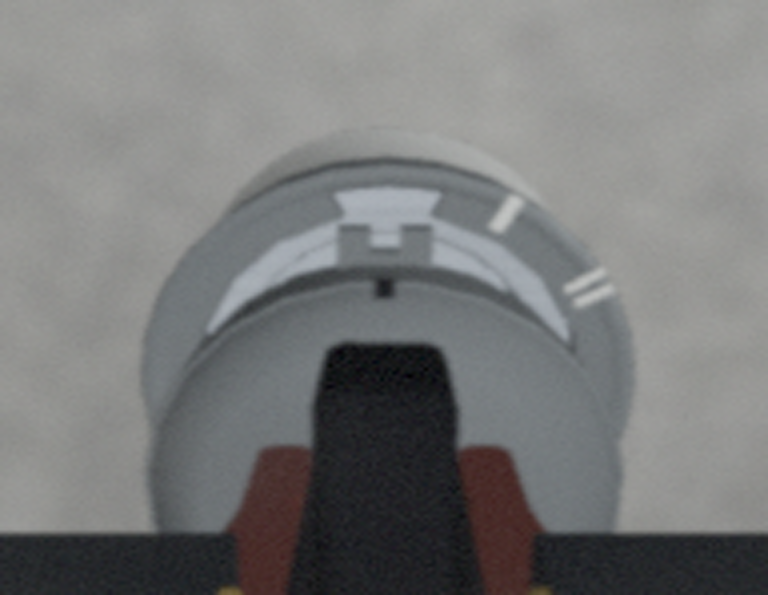

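The view shows the lug at (385,245 in the crop) on the slot's centre line (about 388), with the single rib at (506,215) and the double rib at (590,287). I'll compute the remaining offset.

Run:
```python
from h import *
o=get_obs(); c=cal("wrist"); M=yaw_y(o)[1]
def tx(p,z):
    t,d=ray("",p,c); t=M.T@(t-o["ee_pos"]); d=M.T@d; return (t+d*(z-t[2])/d[2])[:2]
zg=o["ee_pos"][2]-128
px=lambda a,b:(160+(a-.5)/4,90+(b-.5)/3.5)
r1=tx(px(506,215),zg); r2=tx(px(590,287),zg); s=tx(px(388,188),zg)
for r in (48.5,): print("centre by ribs",r1-r*np.array([np.cos(.5236),.5]),r2-r*np.array([.5,.866]),"slot",s-[47,0])
d=r2-r1; print("angle of r1->r2 (expect 135)",np.degrees(np.arctan2(d[1],d[0])),"len",np.hypot(*d),"exp 25.1")
print("collar edges y",tx(px(143,370),zg),tx(px(633,370),zg))
print("lug y",tx(px(385,226),41.6),"lid x",tx(px(385,224),41.6)-[45,0],tx(px(385,344),5.6)-[30,0])
```

```text
centre by ribs [-1.83988544 -0.03648068] [-1.03953333 -0.00322641] slot [-0.62229407  0.23294939]
angle of r1->r2 (expect 135) 133.62724649526876 len 24.56918655610431 exp 25.1
collar edges y [  2.9535899  -51.41596075] [ 2.9331678  51.92296555]
lug y [42.40966835 -0.40449641] lid x [-2.20162323 -0.40449565] [-2.65256546 -0.43322378]
```

move_arm(
  rows=[
    [0.1,0.05,0,0,0],
    [0,0,1.2,0,0],
    [0,0,1.2,0,0],
    [0,0,0.8,0,0],
    [0,0,0.5,0,0],
    [0,0,0,0,0],
  ],
)

```text
t: 13.88
ee_pos: [523.2, 348.1, 171.1]
orientation: [0.346, -3.122, 0.001]
ft_force: [0.6, 0.0, -0.6]
width: 18.1
grasp_force: 30.0
```

move_arm(
  rows=[
    [0,0,0.3,0,0],
    [0,0,0.3,0,0],
    [0,0,0.3,0,0],
    [0,0,0,0,0],
  ],
)

```text
t: 14.38
ee_pos: [523.3, 348.2, 162.4]
orientation: [0.346, -3.122, 0.0]
ft_force: [-0.5, -0.1, -0.3]
width: 18.0
grasp_force: 30.0
```

The foot is 7 mm inside the mouth with no contact force, so I'll continue.

move_arm(
  rows=[
    [0,0,0.3,0,0],
    [0,0,0.3,0,0],
    [0,0,0.3,0,0],
    [0,0,0.2,0,0],
    [0,0,0,0,0],
  ],
)

```text
t: 15.0
ee_pos: [523.3, 348.2, 151.4]
orientation: [0.346, -3.122, 0.0]
ft_force: [-0.2, -0.4, -0.9]
width: 17.7
grasp_force: 30.0
```

move_arm(
  rows=[
    [0,0,0.1,0,0],
    [0,0,0.1,0,0],
    [0,0,0,0,0],
  ],
)

```text
t: 15.38
ee_pos: [523.5, 348.3, 149.7]
orientation: [-0.346, 3.122, 0.0]
ft_force: [0.0, -0.5, -0.3]
width: 17.9
grasp_force: 30.0
```

move_arm(
  rows=[
    [0,0,0.1,0,0],
    [0,0,0,0,0],
    [0,0,0.1,0,0],
    [0,0,0,0,0],
  ],
)

```text
t: 15.88
ee_pos: [523.5, 348.3, 149.6]
orientation: [-0.346, 3.122, 0.0]
ft_force: [-4.8, -2.6, 13.8]
width: 17.9
grasp_force: 30.0
```

Contact comes at TCP z 149.6, which puts the foot on the floor ring (108). I'll ease the side load slightly and start twisting.

move_arm(
  rows=[
    [0.05,0,-0.05,0,0],
    [0,0,0,0,0],
    [0,0,0,0,0],
  ],
)

```text
t: 16.25
ee_pos: [523.5, 348.3, 149.6]
orientation: [-0.346, 3.121, 0.001]
ft_force: [-1.4, -2.3, 7.8]
width: 17.8
grasp_force: 30.0
```

move_arm(
  rows=[
    [0,0,0,3,0],
    [0,0,0,3,0],
    [0,0,0,3,0],
    [0,0,0,3,0],
    [0,0,0,0,0],
  ],
)

```text
t: 16.88
ee_pos: [523.9, 349.1, 149.7]
orientation: [-0.017, 3.139, 0.003]
ft_force: [-0.6, 1.6, 5.9]
width: 18.2
grasp_force: 30.0
```

Run:
```python
from h import *
o=get_obs(); print(o["ee_pos"],yaw_y(o)[0],o["ft_force"],o["moment"])
```

```text
[523.86187799 349.13821563 149.65517376] 90.61948235495902 [-0.56446595  1.64893903  5.85800558] [0.1829561  0.13083186 0.09445473]
```

move_arm(
  rows=[
    [0,0.02,0,3,0],
    [0,0.02,0,3,0],
    [0,0.02,0,3,0],
    [0,0.01,0,3,0],
    [0,0.01,0,3,0],
    [0,0.01,0,3,0],
    [0,0,0,0,0],
    [0,0,0,0,0],
  ],
)

```text
t: 17.88
ee_pos: [523.9, 349.9, 149.6]
orientation: [0.473, 3.104, 0.003]
ft_force: [-0.2, 0.2, 6.5]
width: 17.7
grasp_force: 30.0
```

Run:
```python
from h import *
o=get_obs(); print(o["ee_pos"],yaw_y(o)[0],o["ft_force"],o["moment"],o["qpos"])
im=optics.get_image("wrist"); s=optics.get_image("side")
cv2.imwrite("pics/end.png",np.hstack([cv2.resize(im[90:260,160:352],(440,390)),cv2.resize(s[180:330,40:180],(350,390))]))
```

```text
[523.92756158 349.89065597 149.62813067] 72.65326763294352 [-0.18627858  0.23742679  6.51748264] [0.08444092 0.08500747 0.08639336] [ 5.69768265e-01  5.15614320e-01  1.67004922e+00  3.61102160e-04
  9.53111435e-01 -6.98477324e-01]
```

View pics/end.png

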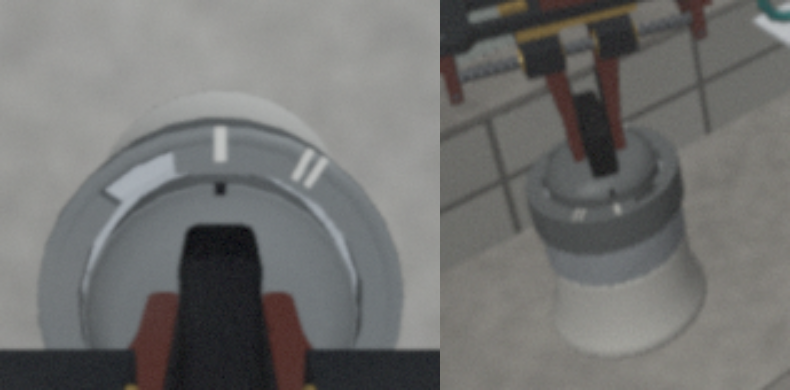

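The grip and the lid's notch (220,188) point straight at the single rib (219,145), and the lid sits flush inside the lip. Handing in.

```bash
python3 -c "
from h import *
print(close_job())"
```

```text
the job is handed in; nothing more can be done
None
```

I handed the job in with the lid seated in the grinder's mouth, twisted about 30° clockwise to the single half-way rib and still gripped at 30 N. No verdict came back.

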